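# Scrub the feeder's dust cup, then hold its spring arm at the stop

## Task

Get the filament feeder ready for threading. Take the bottle brush from its stand and scrub inside the feeder's dust cup: down to the bottom, up at least half way, and down to the bottom again; then stand the brush back in its stand and let go of it. Last, swing the feeder's spring-loaded tension arm forward against its spring all the way to its stop, by its side pin, and finish while still holding it there; leave the other things on the table where they are.

Things in the scene. Friction and masses are not known exactly. Their poses are not given: they have to be found in the camera images.
- feeder: filament feeder fixed to the table: grey base plate 170 mm (x) by 220 mm (y), 12 mm thick; origin at the centre of its underside, z up, front = its -x side. Toward +y it carries the dust cup; at y = -4 mm an upright hanger plate (87 mm tall) with the pivot body and the spring tension arm on its -y side; a low black block 32 mm high at (55, -60) mm. Its front can be turned by up to 0.4 rad from facing the robot
- cup_floor (a point): centre of the inner floor of the feeder's black round dust cup, at (0, 60, 17) mm in the feeder's frame; the cup is open upward, 56 mm inside diameter, 64 mm outside, rim 65 mm above this point (82 mm above the table)
- pivot_axis (a point): the point on the tension arm's horizontal pivot axis (the feeder's y axis direction) beside the middle of the side pin, at (0, -70, 50) mm in the feeder's frame
- side_pin (a point): middle of the tension arm's side pin: a free round steel bar, 16 mm diameter, 56 mm long, along the feeder's y axis, on the -y side of the arm (a 20 mm wide cage: two aluminium plates, two black wheels), 85 mm from the pivot axis. At rest 127 mm above the table and 36 mm behind (+x of) the pivot; at the stop 120 mm high and 49 mm in front (-x) of it; 135 mm at the top of its arc
- tension_arm (a joint): angle of the tension arm in rad: 0 = resting, leaning 0.44 rad backward (feeder's +x); grows as it swings up, over and forward (feeder's -x); 1.05 = at the forward stop. A spring always pulls it back to 0: about 3 N at the pin at rest, 8 N at the stop
- brush: bottle brush standing upright in its stand: 170 mm long; white bristle head 38 mm diameter from the tip to 50 mm up (the bristles do not bend), thin steel stem, then a round wooden handle 22 mm diameter from 90 to 170 mm above the tip; about 80 g. Origin at the middle of the flat tip (its underside), z up along the handle. Grasp it at the handle, about 130 mm above the tip
- brush_stand: fixed stand of the brush: dark round foot 96 mm diameter with a grey open cup on it, inside diameter 48 mm at its floor widening to 64 mm at the rim; origin at the centre of the underside; inner floor 14 mm, rim 63 mm above the table
- elephant: small low-poly printed elephant, about 90 x 50 x 70 mm, bystander; origin under its middle
- glue_stick: white glue stick with a grey cap standing upright, 28 mm diameter, 90 mm tall, bystander; origin centre of its underside
- scraper: flat scraper with a handle, 200 mm long, lying, bystander
- screwdriver: screwdriver, 170 mm long, lying, bystander
- spool: small full filament spool lying flat, 130 mm diameter, 50 mm tall, bystander; origin centre of its underside
- parts_tray: open grey tray, 130 x 100 x 35 mm, bystander; origin centre of its underside
- nozzle_jar: small glass jar with a metal cap, 48 mm diameter, 55 mm tall, bystander; origin centre of its underside

How it is judged:
By the outcome, as a careful person would: the job done as asked, in the order asked, and still so for the second after the job is handed in, while the arm keeps its last pose, push and grip.
It also fails if it takes over 64 s, if anything falls off the work surface, if the arm or the gripper's body presses on something with over 40 N, if the wrist force passes 120 N, or if a joint passes its speed limit or range.

## Robot

A 6-joint arm with a two-finger parallel gripper is mounted at the origin on the work surface. World frame = base frame: x ahead of the robot, y to its left, z up, the work surface at z = 0. Lengths are in m, angles in rad, forces in N, time in s.
With the tool pointing down it reaches from about 0.225 to 0.875 m from the base axis. Payload 3.4 kg.
Tool frame: the origin (TCP) lies at the very end of the fingers, on their centre line; the grasp point (between the pads) lies 19 mm behind it; z points along the fingers, y is the line along which they close (so a half turn about z gives the same grasp; the last joint's range is limited). The gripper opens to 85 mm and grips with 20 to 120 N. Pads are 22 mm wide; open, the fingers measure 114 mm over their backs; the gripper's body (76 mm by 85 mm) begins 54 mm behind the grasp point. The pads swing forward as they close: fully open they stand 13 mm farther back than shut.
Start: joints at [1.183, 0.276, 1.505, -0, 1.361, -0.121], TCP at [0.152, 0.555, 0.231] pointing down, gripper open.
Joint ranges: [-2.89, 2.89], [-0.75, 2.08], [0.22, 2.7], [-1.18, 4.32], [0.11, 2.71], [-2.7, 2.7]. Speed limits (rad/s): [2.57, 2.57, 3.14, 3.14, 3.14, 3.14].

## Interface

Orientations are given as a unit quaternion [w, x, y, z].
In Python, from rig import manip, get_image, camera_info gives the robot as it stands. The module is installed in compiled form; this text tells all that it offers.
- The arm moves only by the shell command python3 -m crank 'ROWS' [FORCE]. ROWS is a JSON object of lists of equal length, an entry for each row: "translation": the shift along the tool's x, y, z in mm, a list of three; "roll": the turn about the tool's z in rad; "fingers": the opening, from 0 (shut) to 1 (fully open). A call has 1 to 8 rows; each row shifts and turns the commanded pose from where the row before left it, along the tool's axes as they then stand; what a row does not reach is not made up. A row lasts 1/10 s, in which the tool goes at most 50 mm and 8.59 degrees, less where a joint would pass 70% of its speed; a pose out of reach is approached as far as the arm can. A call is refused whole if a number of a shift passes 50 or a number of a turn 0.15, either way. A call with a gripper value outside its range is refused whole. The fingers move at their own pace and stop on an object; FORCE is the grip in N (left out, the last holds). Time passes only in rows, so rows that do not move let the fingers close. It gives the time, the measured TCP pose, the force, the opening and the grip force at its end, in the units of the state.
- manip.get_state(): the state, without advancing time (a new reading comes with each control period).
- get_image(name): name is "side" or "top"; returns the picture (400x640x3 uint8, blue, green, red); there is no depth.
- camera_info(name): a dict with "mtx" (3x3 intrinsics, pixels), "rvec" (rotation vector, rad) and "tvec" (3), from world to camera coordinates, as OpenCV has them. Camera axes: x right, y down, z forward; pixel columns grow to the right and rows downward; lengths in m; the calibration is good to about 2 mm. A picture is of the moment at which its call begins. camera_info takes no time and is no camera call.
- manip.sign_off(): hands the job in; it is judged then, once.
The state is a dict: "clock": time; "qpos": joint angles; "qd": joint speeds; "effort": joint torques, N m; "position": TCP position; "ee_rot": TCP orientation; "contact_force": force on the tool from outside, world axes, zero at the start; "moment": the same for the moment, N m; "width": finger opening in m; "gripper_force": force on a finger pad.
Only numpy, scipy, OpenCV 4.12 (cv2) and the standard library are available. Lean on these libraries where they do the work, as an engineer would, in place of code of your own. Each camera call takes 0.05 s, during which the arm holds its last target. There are 200 camera calls.

## Working session

There is one attempt and no reset: what is moved stays moved. The work goes in short steps, Python scripts to look and compute and a shell command to move; the robot and the scene stay as the last step left them, time stands still between calls to the robot, and variables do not carry over. Pictures are saved under pics/ and viewed, at most 10 in all, crops included, and the job is handed in when it is done.

```bash
mkdir -p pics; python3 - <<'E'
from rig import manip,get_image,camera_info
import cv2,numpy as np
for n in("side","top"):
    cv2.imwrite(f"pics/{n}0.png",get_image(n)); c=camera_info(n); R=cv2.Rodrigues(np.array(c['rvec'],float))[0]
    print(n,np.round(c['mtx'],1).tolist(),np.round(-R.T@np.array(c['tvec']).ravel(),3),np.round(R,2).tolist())
s=manip.get_state();print(s)
E
```

```text
side [[503.1, 0.0, 318.6], [0.0, 503.1, 200.6], [0.0, 0.0, 1.0]] [ 0.056 -0.758  0.87 ] [[0.82, -0.57, -0.01], [-0.38, -0.53, -0.76], [0.43, 0.63, -0.65]]
top [[430.1, 0.0, 324.7], [0.0, 430.1, 198.8], [0.0, 0.0, 1.0]] [ 0.404 -0.008  1.166] [[-0.03, -1.0, 0.0], [-0.99, 0.03, -0.14], [0.14, -0.0, -0.99]]
{'clock': 0.1, 'qpos': array([ 1.18299422e+00,  2.76530530e-01,  1.50599692e+00,  7.26818208e-06,
        1.36070707e+00, -1.20958029e-01]), 'qd': array([-0.00083033, -0.00271808, -0.00184513, -0.00098605,  0.00140505,
       -0.00152094]), 'effort': array([ 1.54958558e-03, -4.17694223e+01, -2.46406567e+01, -2.41787866e-04,
        5.85554997e-03,  4.29215277e-05]), 'position': array([0.15142213, 0.55421899, 0.23053074]), 'ee_rot': array([-2.10023031e-04,  1.33027249e-01,  9.91112041e-01, -7.93619757e-04]), 'contact_force': array([-1.03401242, -0.57355681, -0.63802862]), 'moment': array([-0.02788727, -0.00214343,  0.00386825]), 'gripper_force': 0.0, 'width': 0.08547098058700815}
```

View pics/side0.png

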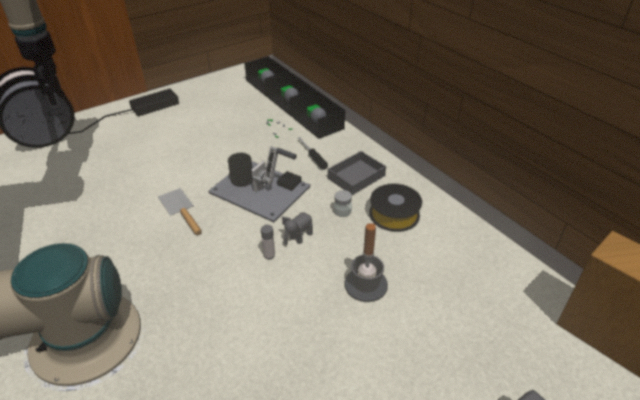

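View pics/top0.png

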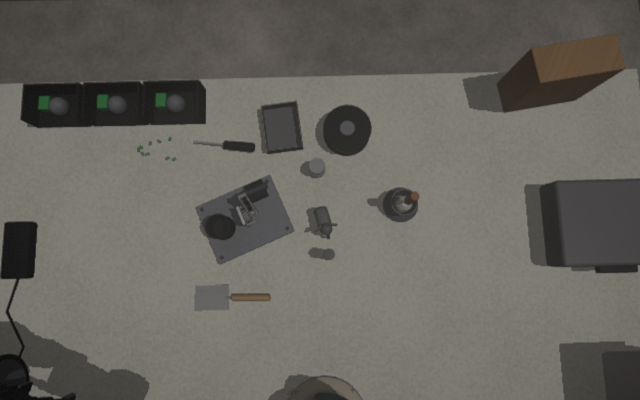

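The side view shows the feeder at about (260,190), the brush in its stand at (367,270), and the elephant and glue stick at (285,235). The top view shows the feeder plate corners near (196,209), (270,177), (294,231) and (220,263). Its cup is at (220,227), and the brush handle top is at (415,196) over the stand at (400,205).

```bash
cat > h.py <<'E'
import cv2,numpy as np
from rig import manip,get_image,camera_info
def cam(n):
    c=camera_info(n); return np.array(c['mtx']),np.array(c['rvec'],float).reshape(3,1),np.array(c['tvec'],float).reshape(3,1)
def ray(n,px):
    K,r,t=cam(n); R=cv2.Rodrigues(r)[0]; d=R.T@np.linalg.inv(K)@np.array([*px,1.]); return (-R.T@t).ravel(),d/np.linalg.norm(d)
def plane(n,px,z):
    o,d=ray(n,px); return o+d*(z-o[2])/d[2]
def proj(n,P):
    K,r,t=cam(n); return cv2.projectPoints(np.array(P,float).reshape(-1,3),r,t,K,None)[0].reshape(-1,2)
def tri(a,b):
    (o,d),(p,e)=ray("top",a),ray("side",b); s=np.linalg.lstsq(np.c_[d,-e],p-o,rcond=None)[0]
    A,B=o+s[0]*d,p+s[1]*e; return (A+B)/2,np.linalg.norm(A-B)
E
python3 - <<'E'
from h import *
t=cv2.imread('pics/top0.png');s=cv2.imread('pics/side0.png')
a=cv2.resize(t[165:275,185:305],None,fx=4,fy=4,interpolation=2);b=cv2.resize(t[165:235,360:440],None,fx=4,fy=4,interpolation=2)
c=cv2.resize(s[135:225,200:320],None,fx=4,fy=4,interpolation=2)
c2=cv2.resize(s[215:305,335:405],None,fx=4,fy=4,interpolation=2)
def lift(i):return np.clip(i.astype(float)*1.8,0,255).astype(np.uint8)
o=np.zeros((800-0,800,3),np.uint8)
o=np.zeros((600,800,3),np.uint8); a=cv2.resize(a,(400,367));o[:367,:400]=lift(a);o[:300,400:]=cv2.resize(c,(400,300));o[300:580,400:620]=cv2.resize(c2,(220,280));o[370:580,:240]=lift(cv2.resize(b,(240,210)))
cv2.imwrite('pics/c1.png',o)
# brown handle
for n,im,(x0,x1,y0,y1) in(("top",t,(360,440,165,235)),("side",s,(335,405,205,305))):
    h=cv2.cvtColor(im,cv2.COLOR_BGR2HSV); m=((h[...,0]<15)&(h[...,1]>110)&(h[...,2]>40)).astype(np.uint8)
    z=np.zeros_like(m);z[y0:y1,x0:x1]=m[y0:y1,x0:x1];p=np.argwhere(z)[:,::-1].astype(np.float32);print(n,len(p),p.mean(0),p.min(0),p.max(0),cv2.minAreaRect(p))
# plate contour
g=cv2.cvtColor(t,cv2.COLOR_BGR2GRAY); print(np.percentile(g[165:275,185:305],[5,25,50,75,95]))
m=(cv2.GaussianBlur(g,(3,3),0)<92).astype(np.uint8);z=np.zeros_like(m);z[165:275,185:305]=m[165:275,185:305]
k=max(cv2.findContours(z,0,1)[0],key=cv2.contourArea);print(cv2.contourArea(k),cv2.boxPoints(cv2.minAreaRect(k)),cv2.approxPolyDP(cv2.convexHull(k),5,True).reshape(-1,2).tolist())
E
```

```text
top 28 [414.67856 195.57143] [412. 193.] [417. 198.] ((414.5, 195.5), (5.0, 5.0), 90.0)
side 81 [370.48148 231.37038] [366. 224.] [374. 252.] ((370.0, 238.0), (28.0, 8.0), 90.0)
[ 43.  81. 122. 125. 128.]
4957.5 [[191.31808 208.70686]
 [268.82327 173.82951]
 [294.30768 230.46153]
 [216.80249 265.33887]] [[269, 176], [293, 230], [219, 263], [196, 207]]
```

View pics/c1.png

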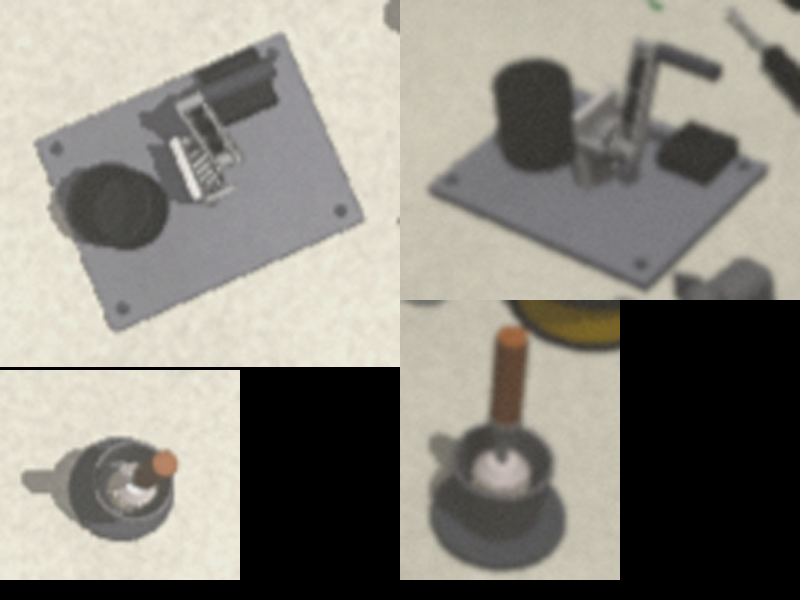

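The crop shows the plate (four clear corners), the cup on its left half, and the arm leaning back with its pin at the back right. The brush stands about upright in its stand.

```bash
python3 - <<'E'
from h import *
t=cv2.imread('pics/top0.png');s=cv2.imread('pics/side0.png')
# corners order: rear-right, front-right, front-left, rear-left
px=np.array([[269.5,176],[293.5,230.5],[219,263.5],[195.5,207.5]])
W=np.array([plane("top",p,.012) for p in px]);print(W.round(4).tolist())
print([np.linalg.norm(W[i]-W[i-1]).round(4) for i in range(4)])
L=np.array([[.085,-.11],[.085,.11*-1],[0,0],[0,0]]);L=np.array([[.085,-.11],[-.085,-.11],[-.085,.11],[.085,.11]])
c=W[:,:2].mean(0);z=((W[:,0]-c[0])+1j*(W[:,1]-c[1]));l=L[:,0]+1j*L[:,1];a=np.angle((z*l.conj()).sum());print("feeder",c,a)
R=np.array([[np.cos(a),-np.sin(a)],[np.sin(a),np.cos(a)]])
f=lambda x,y:c+R@[x,y]
print("cup",f(0,60),"pinrest",f(.036*1e0,-.07),"cupm",f(0,.06),"pinstop",f(-.049,-.07))
print("brush top",plane("top",(414.6,195.5),.184))
for n,im in(("top",t),("side",s)):
    h=cv2.cvtColor(im,cv2.COLOR_BGR2GRAY)
    print(n,proj(n,[[*f(0,.06),.082],[*f(.036,-.07),.127],[*f(.036,-.098),.127]]).round(1).tolist())
    print(proj(n,[[*L_,.012] for L_ in [f(*q) for q in L]]).round(1).tolist())
# cup rim dark blob
g=cv2.cvtColor(t,cv2.COLOR_BGR2GRAY);m=(g<58).astype(np.uint8)
for k in cv2.findContours(m[165:275,185:305],0,1)[0]:
    if cv2.contourArea(k)>80: (x,y),r=cv2.minEnclosingCircle(k);print("blob",x+185,y+165,r)
# side brush handle top, tri
print(tri((414.6,195.5),(370.5,226)))
# stand foot: dark disc
m=(g<75).astype(np.uint8)
for k in cv2.findContours(m[165:235,360:440],0,1)[0]:
    if cv2.contourArea(k)>80: print("stand",cv2.fitEllipse(k),cv2.boundingRect(k))
g2=cv2.cvtColor(s,cv2.COLOR_BGR2GRAY);m=(g2<110).astype(np.uint8)
for k in cv2.findContours(m[255:305,335:400],0,1)[0]:
    if cv2.contourArea(k)>80: print("stand side",cv2.boundingRect(k))
E
```

```text
[[0.6323, 0.1366, 0.012], [0.482, 0.0735, 0.012], [0.3997, 0.2724, 0.012], [0.551, 0.337, 0.012]]
[np.float64(0.2163), np.float64(0.163), np.float64(0.2152), np.float64(0.1645)]
feeder [0.51626514 0.20485792] 0.3932464960233134
cup [-22.47508205  55.62505238] pinrest [0.5763405  0.15399583] cupm [0.4932738  0.26027811] pinstop [0.49782856 0.12142476]
brush top [ 0.54388271 -0.21912155  0.184     ]
top [[217.4, 226.2], [256.6, 189.7], [267.2, 185.1]]
[[269.8, 174.3], [294.6, 231.3], [218.4, 265.1], [194.8, 206.9]]
side [[238.6, 158.5], [285.4, 153.1], [294.4, 156.6]]
[[310.0, 183.5], [272.5, 219.5], [206.8, 189.6], [246.8, 158.1]]
blob 222.5 223.0 19.602394104003906
blob 254.07462310791016 189.3283576965332 14.545758247375488
(array([ 0.54497282, -0.22020991,  0.18069121]), np.float64(0.0014114026756966043))
stand ((39.166046142578125, 39.51230239868164), (32.85009002685547, 34.424476623535156), 116.4217529296875) (22, 23, 36, 34)
stand side (10, 0, 42, 47)
```

```bash
python3 -m crank '{"translation":[[0,0,0],[0,0,0],[0,0,0],[0,0,0],[0,0,0],[0,0,0],[0,0,0]],"roll":[0.13,0.13,0.13,0.13,0.13,0.13,0.13],"fingers":[1,1,1,1,1,1,1]}' 40
cat >> h.py <<'E'
def go(P):
    from scipy.spatial.transform import Rotation as Ro
    s=manip.get_state();q=s['ee_rot'];R=Ro.from_quat([q[1],q[2],q[3],q[0]]).as_matrix()
    print("t",s['clock'],"pos",s['position'].round(4),"toolx",R[:,0].round(3),"tooly",R[:,1].round(3),"F",s['contact_force'].round(1),"w",round(s['width'],4),"gf",s['gripper_force'])
    if P is not None: print("shift mm",(R.T@(np.array(P)-s['position'])*1000).round(1))
E
python3 - <<'E'
from h import *
go([.544,-.220,.231])
for z in(.104,.144,.184): print(z,proj("side",[.544,-.2195,z]).round(1),proj("top",[.544,-.2195,z]).round(1))
print("foot",plane("top",(400,205),.008))
im=cv2.cvtColor(cv2.imread('pics/side0.png'),cv2.COLOR_BGR2HSV)
for v in range(226,252,4):
    u=np.where((im[v,335:405,0]<15)&(im[v,335:405,1]>110))[0]+335;print(v,u.min() if len(u) else 0,u.max() if len(u) else 0)
E
```

```text
clock: 0.8
position: [0.1515, 0.5544, 0.2308]
ee_rot: [0.0, 0.557, 0.83, -0.001]
contact_force: [0.7, 0.1, 0.8]
width: 0.0853
gripper_force: 0.0
t 0.8 pos [0.1515 0.5544 0.2308] toolx [-0.379  0.925 -0.001] tooly [ 0.925  0.379 -0.001] F [0.7 0.1 0.8] w 0.0853 gf 0.0
shift mm [-8.654e+02  6.980e+01  4.000e-01]
0.104 [[367.4 252.8]] [[408.1 200.1]]
0.144 [[368.5 239.2]] [[411.3 197.9]]
0.184 [[369.6 224.9]] [[414.8 195.4]]
foot [ 0.54391205 -0.21604996  0.008     ]
226 367 374
230 368 372
234 372 372
238 0 0
242 369 370
246 0 0
250 369 371
```

```bash
python3 -m crank '{"translation":[[-48,4,0],[-48,4,0],[-48,4,0],[-48,4,0],[-48,4,0],[-48,4,0],[-48,4,0],[-48,4,0]],"roll":[0,0,0,0,0,0,0,0],"fingers":[1,1,1,1,1,1,1,1]}' 40
python3 -m crank '{"translation":[[-48,4,0],[-48,4,0],[-48,4,0],[-48,4,0],[-48,4,0],[-48,4,0],[-48,4,0],[-48,4,0]],"roll":[0,0,0,0,0,0,0,0],"fingers":[1,1,1,1,1,1,1,1]}' 40
python3 -m crank '{"translation":[[-48,4,0],[-40,2,0],[-9,0,0],[0,0,0]],"roll":[0,0,0,0],"fingers":[1,1,1,1]}' 40
python3 - <<'E'
from h import *
go([.544,-.2195,.125])
E
```

```text
clock: 1.6
position: [0.3288, 0.2106, 0.2312]
ee_rot: [0.0, 0.555, 0.832, 0.0]
contact_force: [0.5, 0.7, 0.6]
width: 0.0854
gripper_force: 0.0
clock: 2.4
position: [0.5058, -0.1318, 0.2309]
ee_rot: [-0.0, 0.555, 0.832, 0.0]
contact_force: [0.7, 0.6, 1.0]
width: 0.0855
gripper_force: 0.0
clock: 2.8
position: [0.5483, -0.2184, 0.2301]
ee_rot: [-0.001, 0.556, 0.831, 0.0]
contact_force: [-0.0, -0.1, 0.0]
width: 0.0853
gripper_force: 0.0
t 2.8 pos [ 0.5483 -0.2184  0.2301] toolx [-0.382  0.924  0.002] tooly [ 0.924  0.382 -0.001] F [-0.  -0.1  0. ] w 0.0853 gf 0.0
shift mm [  0.4  -4.3 105.1]
```

```bash
python3 -m crank '{"translation":[[0,-4,30],[0,0,30],[0,0,30],[0,0,15],[0,0,0]],"roll":[0,0,0,0,0],"fingers":[1,1,1,1,1]}' 40
python3 -m crank '{"translation":[[0,0,0],[0,0,0],[0,0,0],[0,0,0],[0,0,0],[0,0,0],[0,0,0],[0,0,0]],"roll":[0,0,0,0,0,0,0,0],"fingers":[0.4,0.3,0.2,0.1,0,0,0,0]}' 50
```

```text
clock: 3.3
position: [0.542, -0.2157, 0.124]
ee_rot: [-0.003, 0.554, 0.832, 0.0]
contact_force: [-0.2, -0.1, -1.3]
width: 0.0855
gripper_force: 0.0
clock: 4.1
position: [0.5446, -0.2192, 0.1272]
ee_rot: [0.0, 0.555, 0.832, -0.0]
contact_force: [-1.6, -0.1, 5.5]
width: 0.0209
gripper_force: 48.8
```

```bash
python3 -m crank '{"translation":[[0,0,-15],[0,0,-25],[0,0,-30],[0,0,-30],[0,0,-30],[0,0,-30],[0,0,-10],[0,0,0]],"roll":[0,0,0,0,0,0,0,0],"fingers":[0,0,0,0,0,0,0,0]}' 50
python3 - <<'E'
from h import *
go([.4930,.2605,.297])
for n in("top","side"): cv2.imwrite(f"pics/{n}1.png",get_image(n))
s=cv2.imread('pics/side1.png')[150:330,260:460];t=cv2.imread('pics/top1.png')[120:300,340:540]
cv2.imwrite('pics/c2.png',np.hstack([cv2.resize(s,None,fx=2,fy=2),cv2.resize(t,None,fx=2,fy=2)]))
E
```

```text
clock: 4.9
position: [0.5453, -0.219, 0.2974]
ee_rot: [0.001, 0.555, 0.832, 0.0]
contact_force: [0.4, 0.4, -0.8]
width: 0.0206
gripper_force: 48.9
t 4.9 pos [ 0.5453 -0.219   0.2974] toolx [-0.384  0.923 -0.002] tooly [0.923 0.384 0.002] F [ 0.4  0.4 -0.8] w 0.0206 gf 48.94164741039276
shift mm [ 4.628e+02  1.358e+02 -3.000e-01]
```

View pics/c2.png

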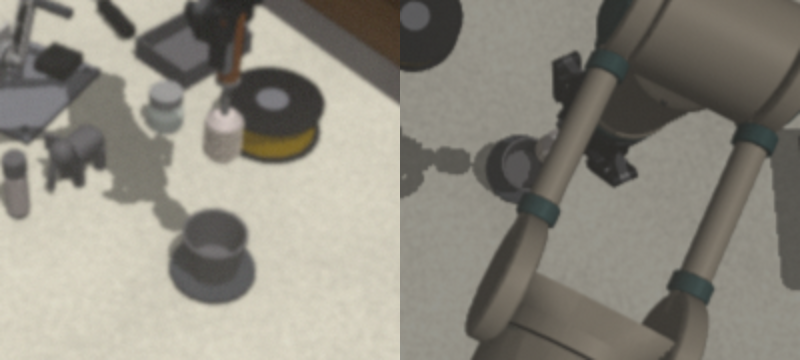

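The brush is held and lifted. Its white head is at about (371,219) in the side picture, and it may lean a little. I'll compare the head and the handle with the pose expected for an upright brush.

```bash
python3 - <<'E'
from h import *
im=cv2.imread('pics/side1.png').astype(int)
P=lambda z:proj("side",[.5453,-.219,z])[0].round(1)
print("exp tip",P(.184),"headtop",P(.234),"stemtop",P(.274),"grasp",P(.315))
h=cv2.cvtColor(im.astype(np.uint8),cv2.COLOR_BGR2HSV)
for v in range(170,232,3):
    r=im[v,355:392]; w=np.where((r.min(1)>125)&(r[:,2]-r[:,0]<25)&(r[:,2]>r[:,1]+3))[0]+355
    b=np.where((h[v,355:392,1]>110)&(h[v,355:392,0]<15))[0]+355
    print(v,(w.min(),w.max()) if len(w) else '',(b.min(),b.max()) if len(b) else '')
g=im[200:232,362:386].sum(2)//3
for v in range(0,32,3): print(v+200,g[v].tolist())
E
```

```text
exp tip [370.  224.5] headtop [371.5 205.5] stemtop [372.8 189.3] grasp [374.2 171.8]
170 (np.int64(386), np.int64(391)) (np.int64(378), np.int64(380))
173 (np.int64(387), np.int64(391)) (np.int64(378), np.int64(380))
176 (np.int64(384), np.int64(391)) (np.int64(378), np.int64(379))
179 (np.int64(381), np.int64(391)) 
182 (np.int64(381), np.int64(391)) (np.int64(377), np.int64(378))
185  (np.int64(377), np.int64(378))
188 (np.int64(365), np.int64(367)) (np.int64(374), np.int64(377))
191 (np.int64(360), np.int64(367)) 
194 (np.int64(355), np.int64(368)) 
197 (np.int64(355), np.int64(368)) 
200 (np.int64(355), np.int64(366)) 
203 (np.int64(355), np.int64(366)) 
206 (np.int64(356), np.int64(378)) 
209 (np.int64(356), np.int64(380)) 
212 (np.int64(357), np.int64(381)) 
215 (np.int64(355), np.int64(379)) 
218 (np.int64(355), np.int64(378)) 
221 (np.int64(355), np.int64(378)) 
224 (np.int64(356), np.int64(378)) 
227 (np.int64(355), np.int64(379)) 
230 (np.int64(355), np.int64(386)) 
200 [197, 197, 196, 186, 174, 152, 130, 108, 87, 79, 85, 87, 80, 66, 55, 56, 56, 52, 56, 54, 57, 56, 56, 56]
[... 500 characters left out ...]
1, 143, 151, 162, 173, 177, 177, 175, 177, 170, 163, 158, 152, 148, 135, 112, 80, 67, 61, 63]
218 [130, 113, 105, 110, 114, 116, 117, 119, 122, 126, 127, 124, 125, 132, 132, 135, 136, 133, 126, 102, 79, 76, 74, 76]
221 [131, 118, 114, 112, 118, 121, 124, 120, 120, 124, 126, 131, 128, 131, 131, 133, 137, 138, 127, 101, 82, 76, 78, 77]
224 [124, 114, 119, 118, 117, 117, 121, 124, 127, 132, 132, 130, 128, 134, 134, 135, 140, 135, 113, 92, 81, 82, 88, 82]
227 [167, 144, 126, 117, 117, 121, 122, 123, 120, 126, 126, 128, 126, 132, 136, 141, 144, 138, 109, 81, 72, 66, 69, 68]
230 [200, 191, 183, 173, 157, 141, 135, 133, 133, 136, 132, 138, 146, 159, 173, 187, 191, 194, 192, 184, 183, 178, 167, 156]
```

The head is within about 3 mm of the expected place and upright, which the cup's 9 mm clearance allows. Moving to the cup.

```bash
python3 -m crank '{"translation":[[20,6,0],[40,12,0],[46,14,0],[46,14,0],[46,14,0],[46,14,0],[46,14,0],[46,14,0]],"roll":[0,0,0,0,0,0,0,0],"fingers":[0,0,0,0,0,0,0,0]}' 50
python3 -m crank '{"translation":[[46,14,0],[40,11,0],[30,6,0],[11,3,0],[0,0,0],[0,0,0]],"roll":[0,0,0,0,0,0],"fingers":[0,0,0,0,0,0]}' 50
python3 - <<'E'
from h import *
go([.4930,.2605,.210])
for n in("top","side"): cv2.imwrite(f"pics/{n}2.png",get_image(n))
s=cv2.imread('pics/side2.png')[80:260,150:350];t=cv2.imread('pics/top2.png')[140:320,130:330]
cv2.imwrite('pics/c3.png',np.hstack([cv2.resize(s,None,fx=2,fy=2),cv2.resize(t,None,fx=2,fy=2)]))
p=manip.get_state()['position']
print("tip exp",proj("side",[p[0],p[1],p[2]-.113]),"rim",proj("side",[.493,.2605,.082]))
E
```

```text
clock: 5.8
position: [0.5083, 0.1324, 0.294]
ee_rot: [-0.002, 0.555, 0.832, -0.001]
contact_force: [1.4, 0.0, -0.6]
width: 0.0206
gripper_force: 48.9
clock: 6.4
position: [0.4923, 0.2599, 0.2952]
ee_rot: [-0.0, 0.555, 0.832, -0.001]
contact_force: [-0.3, -0.2, -0.3]
width: 0.0209
gripper_force: 48.9
t 6.4 pos [0.4923 0.2599 0.2952] toolx [-0.384  0.924 -0.001] tooly [ 0.924  0.384 -0.002] F [-0.3 -0.2 -0.3] w 0.0209 gf 48.887216448783875
shift mm [ 0.4  1.  85.2]
tip exp [[234.12534953 126.37154577]] rim [[238.4992523  158.51168167]]
```

View pics/c3.png

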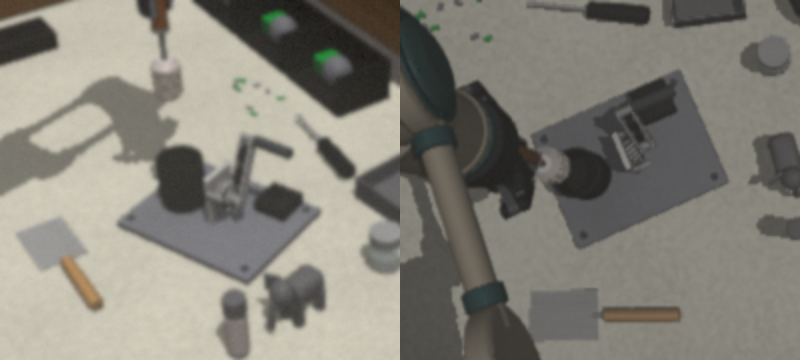

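The head is at about (233,125) in the side picture, above the cup whose rim centre is at about (240,158). I'll measure both more finely.

```bash
python3 - <<'E'
from h import *
s=cv2.imread('pics/side2.png').astype(int);t=cv2.imread('pics/top2.png').astype(int)
g=s.sum(2)//3
def edges(row,lo,hi,dark):
    r=g[row,lo:hi].astype(float);return r
for v in(150,155,158,161,165,170): 
    w=np.where(g[v,222:262]<70)[0]+222; print("cup",v,w.min(),w.max(),(w.min()+w.max())/2)
w=np.where(g[140:190,240]<70)[0]+140;print("cup rows",w.min(),w.max())
for v in range(108,132,3): print(v,g[v,220:248].tolist())
for z in(.082,.06,.04): print(z,proj("side",[.493,.2605,z])[0])
p=[.4923,.2599]
for z in(.182,.2,.232): print(z,proj("side",[*p,z])[0],proj("top",[*p,z])[0])
gt=t.sum(2)//3
# top: bristle head
hs=cv2.cvtColor(t.astype(np.uint8),cv2.COLOR_BGR2HSV)
m=(gt[205:240,190:225]>115).astype(int)
for r in gt[206:238:3,190:232]: print(r.tolist())
E
```

```text
Traceback (most recent call last):
ValueError: zero-size array to reduction operation minimum which has no identity
```

```bash
python3 - <<'E'
from h import *
s=cv2.imread('pics/side2.png').astype(int);t=cv2.imread('pics/top2.png').astype(int)
g=s.sum(2)//3
for v in(155,158,161,165,170,175): 
    w=np.where(g[v,222:256]<90)[0]+222; print("cup",v,w.min(),w.max(),(w.min()+w.max())/2)
w=np.where(g[140:190,240]<90)[0]+140;print("cup rows",w.min(),w.max())
for v in range(108,132,4): print(v,g[v,220:248].tolist())
for z in(.082,.06,.04): print(z,proj("side",[.493,.2605,z])[0].round(1))
p=[.4923,.2599]
for z in(.182,.2,.232): print(z,proj("side",[*p,z])[0].round(1),proj("top",[*p,z])[0].round(1))
gt=t.sum(2)//3
for v in range(206,240,3): print(v,gt[v,190:238].tolist())
E
```

```text
cup 155 231 248 239.5
cup 158 228 250 239.0
cup 161 228 250 239.0
cup 165 228 251 239.5
cup 170 230 250 240.0
cup 175 229 252 240.5
cup rows 153 186
108 [194, 193, 196, 188, 195, 193, 191, 191, 189, 176, 141, 109, 110, 136, 175, 188, 183, 183, 188, 187, 191, 189, 187, 187, 188, 185, 187, 188]
112 [193, 195, 195, 192, 188, 172, 167, 169, 174, 178, 184, 189, 194, 194, 190, 183, 177, 173, 167, 163, 173, 184, 190, 191, 191, 189, 188, 188]
116 [194, 197, 194, 192, 182, 160, 130, 120, 127, 132, 141, 148, 149, 152, 146, 137, 129, 128, 120, 122, 147, 174, 190, 191, 190, 192, 191, 190]
120 [191, 191, 191, 192, 189, 177, 142, 118, 113, 109, 112, 120, 121, 117, 115, 116, 108, 113, 116, 115, 131, 161, 183, 191, 189, 189, 192, 189]
124 [139, 145, 154, 169, 174, 172, 158, 129, 115, 110, 111, 107, 107, 108, 110, 113, 115, 112, 114, 113, 120, 144, 173, 188, 191, 189, 190, 188]
128 [114, 113, 116, 113, 116, 117, 117, 112, 109, 101, 108, 110, 118, 120, 121, 119, 114, 114, 124, 140, 167, 180, 187, 186, 186, 188, 191, 189]
0.082 [238.5 158.5]
0.06 [239.4 165.2]
0.04 [240.2 171.1]
0.182 [233.9 126.6] [20
[... 1840 characters left out ...]
, 42, 41, 43, 41, 41, 39, 39, 40, 39, 39, 41, 43, 39, 37, 39, 36, 38, 39, 66, 83, 84]
233 [42, 41, 38, 37, 36, 36, 41, 87, 128, 132, 133, 130, 97, 79, 78, 74, 59, 47, 42, 39, 35, 36, 35, 36, 40, 41, 43, 42, 44, 44, 38, 37, 39, 39, 40, 40, 40, 41, 39, 37, 38, 37, 37, 43, 74, 85, 86, 84]
236 [63, 58, 43, 36, 36, 34, 56, 118, 132, 132, 131, 133, 136, 134, 122, 115, 93, 67, 59, 54, 47, 41, 39, 40, 37, 37, 36, 37, 38, 38, 40, 40, 41, 40, 40, 38, 38, 37, 38, 35, 40, 52, 73, 83, 84, 85, 85, 85]
239 [39, 38, 36, 36, 33, 43, 98, 127, 132, 131, 128, 129, 132, 132, 133, 129, 127, 122, 93, 84, 86, 86, 85, 80, 76, 78, 75, 74, 74, 64, 53, 47, 46, 44, 45, 52, 61, 71, 75, 82, 84, 85, 83, 84, 85, 83, 84, 85]
```

The brush is centred over the cup, so I'm lowering it.

```bash
python3 -m crank '{"translation":[[0,1,30],[0,0,35],[0,0,30],[0,0,25],[0,0,20],[0,0,12],[0,0,6],[0,0,0]],"roll":[0,0,0,0,0,0,0,0],"fingers":[0,0,0,0,0,0,0,0]}' 50
python3 -m crank '{"translation":[[0,0,3],[0,0,2],[0,0,0]],"roll":[0,0,0],"fingers":[0,0,0]}' 50
```

```text
clock: 7.3
position: [0.4935, 0.2608, 0.1381]
ee_rot: [-0.0, 0.555, 0.832, -0.0]
contact_force: [-1.0, 0.2, -0.5]
width: 0.0208
gripper_force: 49.0
clock: 7.6
position: [0.4936, 0.2615, 0.1337]
ee_rot: [0.0, 0.555, 0.832, 0.0]
contact_force: [0.2, -0.6, -0.5]
width: 0.0209
gripper_force: 49.0
```

Pressing gently in 2 mm steps until contact shows.

```bash
python3 -m crank '{"translation":[[0,0,2],[0,0,0]],"roll":[0,0],"fingers":[0,0]}' 50
python3 -m crank '{"translation":[[0,0,2],[0,0,0]],"roll":[0,0],"fingers":[0,0]}' 50
```

```text
clock: 7.8
position: [0.4933, 0.2615, 0.1313]
ee_rot: [-0.0, 0.555, 0.832, 0.0]
contact_force: [-1.1, 0.3, -1.5]
width: 0.0209
gripper_force: 49.0
clock: 8.0
position: [0.4937, 0.2616, 0.1302]
ee_rot: [0.0, 0.555, 0.832, 0.001]
contact_force: [-0.4, -0.1, 4.5]
width: 0.0209
gripper_force: 49.5
```

```bash
python3 -m crank '{"translation":[[0,0,1],[0,0,0]],"roll":[0,0],"fingers":[0,0]}' 50
python3 -m crank '{"translation":[[0,0,-15],[0,0,-20],[0,0,-10],[0,0,0],[0,0,15],[0,0,20],[0,0,10],[0,0,0]],"roll":[0,0,0,0,0,0,0,0],"fingers":[0,0,0,0,0,0,0,0]}' 50
python3 -m crank '{"translation":[[0,0,1],[0,0,0]],"roll":[0,0],"fingers":[0,0]}' 50
```

```text
clock: 8.2
position: [0.4938, 0.2616, 0.1302]
ee_rot: [0.001, 0.555, 0.832, 0.001]
contact_force: [-2.1, -0.1, 10.1]
width: 0.0209
gripper_force: 50.3
clock: 9.0
position: [0.4924, 0.2613, 0.1295]
ee_rot: [-0.001, 0.555, 0.832, -0.001]
contact_force: [-2.7, -1.3, 11.1]
width: 0.0206
gripper_force: 50.9
clock: 9.2
position: [0.4925, 0.2613, 0.1294]
ee_rot: [-0.0, 0.555, 0.832, -0.0]
contact_force: [-4.7, -1.8, 16.7]
width: 0.0211
gripper_force: 51.7
```

```bash
python3 -m crank '{"translation":[[0,0,-15],[0,0,-25],[0,0,-30],[0,0,-35],[0,0,-35],[0,0,-25],[0,0,-8],[0,0,0]],"roll":[0,0,0,0,0,0,0,0],"fingers":[0,0,0,0,0,0,0,0]}' 50
python3 -m crank '{"translation":[[-20,-6,0],[-40,-12,0],[-46,-14,0],[-46,-14,0],[-46,-14,0],[-46,-14,0],[-46,-14,0],[-46,-14,0]],"roll":[0,0,0,0,0,0,0,0],"fingers":[0,0,0,0,0,0,0,0]}' 50
python3 -m crank '{"translation":[[-46,-14,0],[-40,-11,0],[-30,-6,0],[-11,-3,0],[0,0,0],[0,0,0]],"roll":[0,0,0,0,0,0],"fingers":[0,0,0,0,0,0]}' 50
python3 - <<'E'
from h import *
go([.5440,-.2185,.128])
cv2.imwrite("pics/side3.png",get_image("side"))
p=manip.get_state()['position']
g=cv2.imread("pics/side3.png").astype(int).sum(2)//3
for z in(.184,.2,.234): print(z,proj("side",[p[0],p[1],z])[0].round(1))
for v in range(203,232,4): print(v,g[v,358:390].tolist())
# stand rim / foot in side
for v in(262,270,278,284,290): w=np.where(g[v,335:400]<110)[0]+335;print("foot",v,w.min(),w.max(),(w.min()+w.max())/2)
for z in(.063,.03,.008):print(z,proj("side",[.544,-.2185,z])[0].round(1))
E
```

```text
clock: 10.0
position: [0.4936, 0.2615, 0.3004]
ee_rot: [0.0, 0.555, 0.832, 0.0]
contact_force: [0.6, 0.7, -2.0]
width: 0.0208
gripper_force: 49.3
clock: 10.8
position: [0.527, -0.0896, 0.2976]
ee_rot: [-0.002, 0.555, 0.832, -0.0]
contact_force: [0.9, -0.1, -0.9]
width: 0.021
gripper_force: 49.3
clock: 11.4
position: [0.5449, -0.2169, 0.299]
ee_rot: [-0.002, 0.555, 0.832, 0.0]
contact_force: [1.0, -0.1, 0.0]
width: 0.0211
gripper_force: 49.2
t 11.4 pos [ 0.5449 -0.2169  0.299 ] toolx [-0.384  0.923  0.003] tooly [ 0.923  0.384 -0.001] F [ 1.  -0.1  0. ] w 0.0211 gf 49.24358010292053
shift mm [ -1.7  -1.3 171. ]
0.184 [369.1 223.8]
0.2 [369.6 217.9]
0.234 [370.6 204.8]
203 [193, 193, 193, 194, 193, 186, 174, 167, 168, 179, 174, 148, 114, 94, 99, 122, 157, 173, 168, 139, 109, 79, 62, 57, 57, 57, 54, 56, 57, 52, 56, 63]
207 [195, 193, 193, 190, 179, 170, 166, 166, 174, 177, 184, 191, 197, 197, 200, 198, 201, 196, 191, 183, 180, 168, 146, 103, 68, 58, 58, 55, 57, 54, 56, 56]
211 [195, 192, 185, 169, 141, 129, 141, 155, 171, 176, 182, 189, 191, 197, 197, 196, 196, 191, 189, 186, 176, 163, 
[... 304 characters left out ...]
131, 128, 114, 89, 77, 72, 77, 73, 76, 78, 70, 77]
223 [197, 197, 187, 159, 126, 116, 114, 115, 121, 121, 124, 124, 127, 129, 128, 133, 133, 134, 133, 132, 133, 127, 109, 86, 78, 82, 83, 85, 85, 84, 83, 87]
227 [200, 200, 199, 197, 186, 175, 153, 136, 127, 123, 126, 126, 131, 134, 133, 134, 134, 139, 159, 163, 149, 125, 97, 78, 69, 66, 69, 67, 69, 75, 77, 81]
231 [197, 195, 198, 200, 199, 198, 198, 196, 195, 193, 195, 194, 190, 189, 189, 192, 194, 198, 199, 197, 197, 198, 198, 197, 194, 194, 191, 184, 180, 173, 167, 155]
foot 262 352 381 366.5
foot 270 350 382 366.0
foot 278 346 384 365.0
foot 284 345 386 365.5
foot 290 347 385 366.0
0.063 [366.  265.8]
0.03 [365.2 276. ]
0.008 [364.7 282.5]
```

```bash
python3 -m crank '{"translation":[[-2,-1,30],[0,0,35],[0,0,30],[0,0,28],[0,0,20],[0,0,15],[0,0,7],[0,0,0]],"roll":[0,0,0,0,0,0,0,0],"fingers":[0,0,0,0,0,0,0,0]}' 50
python3 -m crank '{"translation":[[0,0,4],[0,0,0]],"roll":[0,0],"fingers":[0,0]}' 50
```

```text
clock: 12.25
position: [0.5449, -0.2189, 0.1347]
ee_rot: [-0.001, 0.554, 0.832, 0.0]
contact_force: [0.3, -0.2, 0.1]
width: 0.021
gripper_force: 49.3
clock: 12.45
position: [0.5457, -0.2204, 0.1319]
ee_rot: [0.001, 0.555, 0.832, 0.0]
contact_force: [-0.1, 0.9, -0.3]
width: 0.0209
gripper_force: 49.3
```

```bash
python3 -m crank '{"translation":[[0,-1,2],[0,0,0]],"roll":[0,0],"fingers":[0,0]}' 50
python3 -m crank '{"translation":[[0,0,2],[0,0,0]],"roll":[0,0],"fingers":[0,0]}' 50
```

```text
clock: 12.65
position: [0.5444, -0.221, 0.1295]
ee_rot: [0.0, 0.555, 0.832, 0.0]
contact_force: [-0.8, -0.6, 0.4]
width: 0.0208
gripper_force: 49.3
clock: 12.85
position: [0.5443, -0.221, 0.1271]
ee_rot: [-0.0, 0.555, 0.832, 0.0]
contact_force: [0.4, -0.6, -1.3]
width: 0.0204
gripper_force: 49.3
```

```bash
python3 -m crank '{"translation":[[2,0,1],[0,0,0]],"roll":[0,0],"fingers":[0,0]}' 50
python3 -m crank '{"translation":[[0,0,1],[0,0,0]],"roll":[0,0],"fingers":[0,0]}' 50
```

```text
clock: 13.05
position: [0.5438, -0.2191, 0.1265]
ee_rot: [0.0, 0.555, 0.832, 0.0]
contact_force: [-0.2, 0.1, 0.5]
width: 0.0208
gripper_force: 49.5
clock: 13.25
position: [0.5439, -0.2194, 0.1265]
ee_rot: [0.001, 0.555, 0.832, -0.0]
contact_force: [-0.5, 0.2, 5.2]
width: 0.0209
gripper_force: 50.1
```

Contact with the stand floor, so I'm opening and rising slowly.

```bash
python3 -m crank '{"translation":[[0,0,0],[0,0,0],[0,0,0],[0,0,0],[0,0,0],[0,0,0],[0,0,0],[0,0,0]],"roll":[0,0,0,0,0,0,0,0],"fingers":[0.3,0.4,0.6,0.8,1,1,1,1]}' 50
python3 -m crank '{"translation":[[0,0,-10],[0,0,-25],[0,0,-30],[0,0,-30],[0,0,-25],[0,0,-10],[0,0,0]],"roll":[0,0,0,0,0,0,0],"fingers":[1,1,1,1,1,1,1]}' 50
python3 - <<'E'
from h import *
cv2.imwrite("pics/side4.png",get_image("side"))
s=cv2.imread("pics/side4.png")
cv2.imwrite("pics/c4.png",cv2.resize(s[150:310,280:440],None,fx=3,fy=3))
a=.3932;c=np.array([.51626,.20486]);R=np.array([[np.cos(a),-np.sin(a)],[np.sin(a),np.cos(a)]])
p=c+R@[.036,-.070];print("pin",p)
go([*p,.2302])
# pin check in side0/top0
for n in("side","top"): print(n,proj(n,[[*(c+R@[.036,y]),.127] for y in(-.042,-.07,-.098)]).round(1).tolist())
g=s.astype(int).sum(2)//3
for v in range(146,166,2): print(v,g[v,270:304].tolist())
E
```

```text
clock: 14.05
position: [0.5437, -0.2191, 0.1253]
ee_rot: [-0.0, 0.555, 0.832, 0.0]
contact_force: [-0.2, -0.1, -0.1]
width: 0.0855
gripper_force: 0.0
clock: 14.75
position: [0.5444, -0.2194, 0.2572]
ee_rot: [0.002, 0.555, 0.832, 0.0]
contact_force: [0.4, 0.5, -0.7]
width: 0.0855
gripper_force: 0.0
pin [0.57633299 0.15399512]
t 14.8 pos [ 0.5436 -0.2191  0.2555] toolx [-0.384  0.923 -0.   ] tooly [0.923 0.384 0.   ] F [ 0.4 -0.2 -0.4] w 0.0855 gf 0.0
shift mm [331.9 173.4  25.2]
side [[276.5, 149.8], [285.4, 153.2], [294.4, 156.6]]
top [[246.0, 194.3], [256.6, 189.7], [267.2, 185.1]]
146 [179, 170, 174, 183, 187, 189, 193, 192, 188, 188, 194, 197, 201, 198, 201, 200, 200, 196, 199, 199, 199, 199, 201, 201, 202, 200, 202, 202, 202, 203, 200, 194, 175, 154]
148 [149, 134, 136, 144, 152, 149, 142, 131, 125, 129, 140, 150, 167, 180, 190, 194, 197, 196, 197, 197, 198, 199, 199, 199, 201, 201, 203, 200, 202, 202, 202, 204, 200, 189]
150 [125, 104, 102, 111, 123, 120, 104, 84, 81, 81, 84, 90, 98, 112, 124, 134, 148, 162, 177, 184, 187, 196, 200, 200, 201, 199, 202, 204, 201, 203, 202, 203, 2
[... 479 characters left out ...]
1, 200, 201]
158 [59, 60, 80, 108, 112, 109, 129, 168, 192, 197, 197, 198, 199, 202, 199, 194, 193, 185, 172, 161, 145, 131, 108, 93, 94, 125, 162, 189, 199, 203, 201, 204, 204, 204]
160 [65, 71, 94, 113, 115, 114, 139, 178, 200, 198, 198, 197, 196, 199, 199, 200, 199, 197, 195, 193, 191, 192, 182, 178, 180, 186, 198, 201, 200, 201, 201, 202, 205, 205]
162 [72, 89, 108, 116, 112, 123, 161, 184, 196, 198, 196, 195, 199, 199, 199, 201, 195, 199, 199, 200, 197, 198, 197, 199, 203, 203, 200, 202, 199, 199, 201, 202, 203, 202]
164 [63, 90, 115, 116, 114, 139, 174, 191, 193, 197, 197, 197, 196, 198, 199, 201, 200, 197, 198, 200, 195, 199, 200, 200, 201, 200, 200, 197, 199, 197, 202, 199, 199, 197]
```

View pics/c4.png

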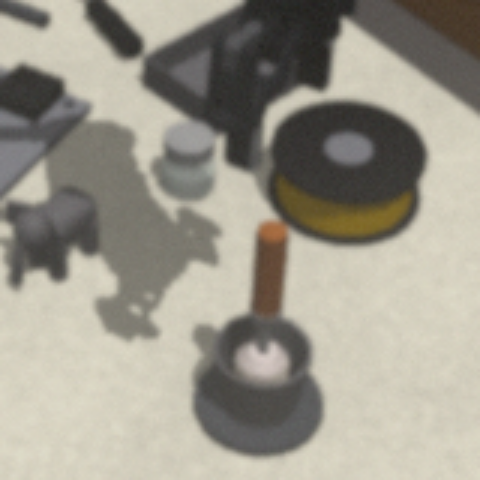

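The brush stands upright in its stand again, with the handle at about (270,270) in the crop. The pin was seen where predicted, within 1 px. Moving over it.

```bash
python3 -m crank '{"translation":[[20,10,0],[44,23,0],[46,24,0],[46,24,0],[46,24,0],[46,24,0],[42,22,0],[28,15,0]],"roll":[0,0,0,0,0,0,0,0],"fingers":[1,1,1,1,1,1,1,1]}' 30
python3 -m crank '{"translation":[[14,7,0],[0,0,0],[0,0,0]],"roll":[0,0,0],"fingers":[1,1,1]}' 30
python3 - <<'E'
from h import *
go([.5763,.1540,.106])
E
```

```text
clock: 15.6
position: [0.573, 0.134, 0.2531]
ee_rot: [-0.002, 0.554, 0.832, -0.001]
contact_force: [0.2, -0.1, 0.2]
width: 0.0852
gripper_force: 0.0
clock: 15.9
position: [0.5749, 0.1451, 0.2544]
ee_rot: [-0.0, 0.555, 0.832, -0.001]
contact_force: [0.1, 0.2, 0.9]
width: 0.0854
gripper_force: 0.0
t 15.9 pos [0.5749 0.1451 0.2544] toolx [-0.384  0.923 -0.001] tooly [ 0.923  0.384 -0.002] F [0.1 0.2 0.9] w 0.0854 gf 0.0
shift mm [  7.8   5.  148.4]
```

```bash
python3 -m crank '{"translation":[[5,5,20],[0,0,30],[0,0,30],[0,0,30],[0,0,25],[0,0,13],[0,0,0]],"roll":[0,0,0,0,0,0,0],"fingers":[1,1,1,1,1,1,1]}' 30
python3 - <<'E'
from h import *
go([.5763,.1540,.106])
s=get_image("side");cv2.imwrite("pics/c5.png",cv2.resize(s[80:240,200:360],None,fx=3,fy=3))
E
```

```text
clock: 16.6
position: [0.5768, 0.151, 0.1055]
ee_rot: [-0.001, 0.556, 0.831, -0.002]
contact_force: [-0.8, 0.3, 0.9]
width: 0.0857
gripper_force: 0.0
t 16.6 pos [0.5768 0.151  0.1055] toolx [-0.382  0.924  0.001] tooly [ 0.924  0.382 -0.004] F [-0.8  0.3  0.9] w 0.0857 gf 0.0
shift mm [ 2.9  0.7 -0.5]
```

View pics/c5.png

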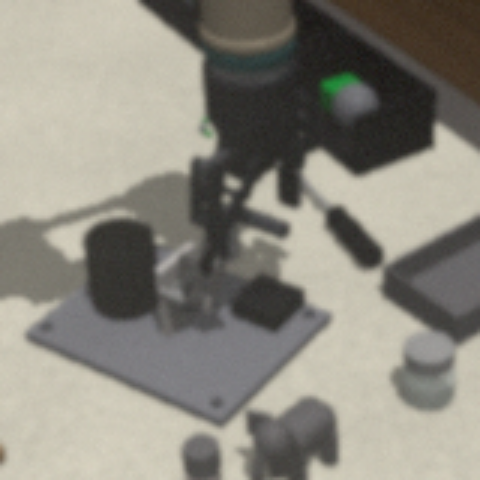

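The open fingers straddle the pin, at about (265,222) in the crop. Closing on it.

```bash
python3 -m crank '{"translation":[[0,0,0],[0,0,0],[0,0,0],[0,0,0],[0,0,0],[0,0,0],[0,0,0],[0,0,0]],"roll":[0,0,0,0,0,0,0,0],"fingers":[0.5,0.4,0.3,0.2,0.1,0,0,0]}' 30
```

```text
clock: 17.45
position: [0.5788, 0.1533, 0.1078]
ee_rot: [0.001, 0.555, 0.832, 0.001]
contact_force: [1.3, 1.9, 3.2]
width: 0.0148
gripper_force: 29.5
```

```bash
python3 -m crank '{"translation":[[0,-6,-2.5],[0,-6,-2],[0,-6,-1.5],[0,-6,-1],[0,-6.5,-0.5],[0,-6.5,0],[0,0,0]],"roll":[0,0,0,0,0,0,0],"fingers":[0,0,0,0,0,0,0]}' 30
python3 -m crank '{"translation":[[0,-6.5,0.5],[0,-6.5,1],[0,-6,1.5],[0,-6,1.5],[0,-6,2],[0,0,0]],"roll":[0,0,0,0,0,0],"fingers":[0,0,0,0,0,0]}' 30
python3 - <<'E'
from h import *
go([.4978,.1214,.101])
E
```

```text
clock: 18.15
position: [0.5492, 0.1407, 0.1184]
ee_rot: [0.004, 0.555, 0.832, 0.006]
contact_force: [7.0, 6.7, 8.1]
width: 0.0148
gripper_force: 29.3
clock: 18.75
position: [0.5194, 0.1283, 0.1106]
ee_rot: [0.004, 0.555, 0.832, 0.005]
contact_force: [6.8, 4.9, 5.8]
width: 0.0148
gripper_force: 31.6
t 18.75 pos [0.5194 0.1283 0.1106] toolx [-0.383  0.924 -0.001] tooly [0.924 0.383 0.012] F [6.8 4.9 5.8] w 0.0148 gf 31.620229482650757
shift mm [  1.9 -22.7   9.3]
```

```bash
python3 -m crank '{"translation":[[0,-6,2.5],[0,-6,2.5],[0,-5.5,3],[0,-5,3],[0,0,0]],"roll":[0,0,0,0,0],"fingers":[0,0,0,0,0]}' 30
python3 - <<'E'
from h import *
go([.4978,.1214,.101])
E
```

```text
clock: 19.25
position: [0.5008, 0.1202, 0.1003]
ee_rot: [0.005, 0.556, 0.831, 0.006]
contact_force: [7.5, 6.2, 6.8]
width: 0.0149
gripper_force: 31.6
t 19.25 pos [0.5008 0.1202 0.1003] toolx [-0.383  0.924 -0.001] tooly [0.924 0.383 0.016] F [7.5 6.2 6.8] w 0.0149 gf 31.567127108573914
shift mm [ 2.2 -2.3 -0.8]
```

```bash
python3 -m crank '{"translation":[[0,-2.5,2],[0,-2,1.5],[0,0,0]],"roll":[0,0,0],"fingers":[0,0,0]}' 30
python3 -m crank '{"translation":[[0,-2,1.5],[0,0,0]],"roll":[0,0],"fingers":[0,0]}' 30
python3 -m crank '{"translation":[[0,-2,1.5],[0,0,0]],"roll":[0,0],"fingers":[0,0]}' 30
```

```text
clock: 19.55
position: [0.5007, 0.12, 0.0999]
ee_rot: [0.008, 0.556, 0.831, 0.01]
contact_force: [8.7, 10.1, 18.6]
width: 0.0151
gripper_force: 32.8
clock: 19.75
position: [0.5007, 0.12, 0.0997]
ee_rot: [0.009, 0.556, 0.831, 0.012]
contact_force: [9.3, 11.6, 24.9]
width: 0.0147
gripper_force: 33.3
clock: 19.95
position: [0.5007, 0.1199, 0.0995]
ee_rot: [0.011, 0.556, 0.831, 0.013]
contact_force: [10.3, 14.0, 30.2]
width: 0.015
gripper_force: 33.8
```

The TCP stopped moving while the force rose, so the arm is at its stop. I'll ease the push a little and check.

```bash
python3 -m crank '{"translation":[[0,1,-2.5],[0,0,0],[0,0,0],[0,0,0]],"roll":[0,0,0,0],"fingers":[0,0,0,0]}' 40
python3 - <<'E'
from h import *
go(None)
s=get_image("side");t=get_image("top")
cv2.imwrite("pics/c6.png",np.hstack([cv2.resize(s[80:240,200:330],None,fx=3,fy=3),cv2.resize(t[150:310,170:300],None,fx=3,fy=3)]))
E
```

```text
clock: 20.35
position: [0.5007, 0.12, 0.0999]
ee_rot: [0.01, 0.556, 0.831, 0.012]
contact_force: [13.2, 13.5, 18.0]
width: 0.0148
gripper_force: 40.2
t 20.35 pos [0.5007 0.12   0.0999] toolx [-0.381  0.924 -0.002] tooly [0.924 0.381 0.031] F [13.2 13.5 18. ] w 0.0148 gf 40.16636788845062
```

View pics/c6.png

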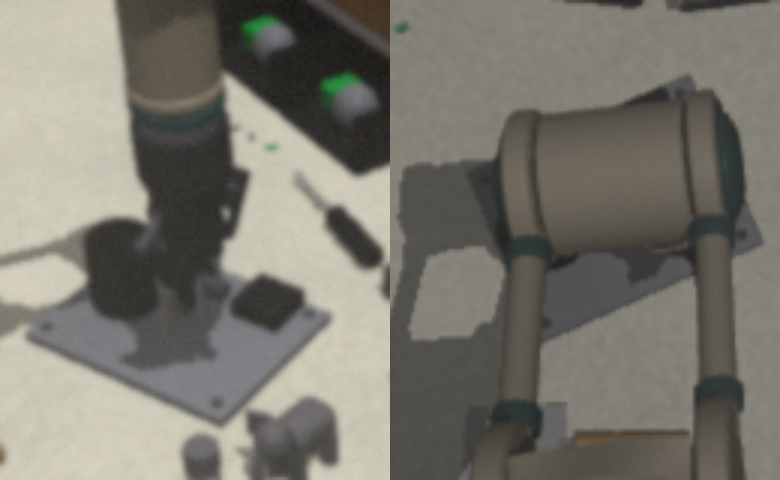

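The picture shows the gripper over the forward-swung arm at about (185,280) in the side crop. The pin has travelled 85 mm forward, which matches 36 + 49 mm, and stayed put as I eased the push. Handing in.

```bash
python3 -c "
from rig import manip
print(manip.sign_off())"
```

```text
the job is handed in; nothing more can be done
None
```

The job is handed in at about 20 s of the 64 s: the cup was scrubbed down, up about 45 mm and down again, the brush was put back in its stand and released, and the tension arm is held at its forward stop by the side pin; no verdict came back.

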